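# Stow the vee block and lock the rack three clicks

## Robot

A 6-joint arm with a two-finger parallel gripper is mounted at the origin on a cart in front of the work surface, level with it; the furniture and walls round the work are solid. World frame = base frame: x ahead of the robot, y to its left, z up, the work surface at z = 0. Lengths are in m, angles in degrees, forces in N, time in s.
With the tool pointing down it reaches from about 0.4 to 0.825 m from the base axis. Payload 7 kg.
Tool frame: the origin (TCP) lies at the very end of the fingers, on their centre line; the grasp point (between the pads) lies 19 mm behind it; z points along the fingers, y is the line along which they close (so a half turn about z gives the same grasp; the last joint's range is limited). The gripper opens to 88 mm and grips with 3 to 60 N. Pads are 19 mm wide; open, the fingers measure 130 mm over their backs; the gripper's body (78 mm by 193 mm) begins 47 mm behind the grasp point.
Start: joints at [80.506, 20.546, 0.682, 0, -70.136, -16.507], TCP at [0.296, 0.607, 0.227] pointing down, gripper open.
Joint ranges: [-176.03, 176.03], [-82.01, 121.73], [-58.28, 71.71], [-173.87, 95.51], [-174.79, -0.11], [-173.66, 173.66]. Speed limits (degrees/s): [136.94, 136.94, 172.46, 180, 180, 180].

## Interface

Orientations are given as [roll, pitch, yaw] about the fixed x, y, z axes, in that order (R = Rz(yaw) Ry(pitch) Rx(roll)).
In Python, from plant import get_obs, snapshot, camera_params, close_job, boxes_of, cut_out, landmark_of gives the robot as it stands.
- The arm moves only by the shell command python3 -m inch 'ROWS' [OPENING]. ROWS is text: rows parted by semicolons, each of 6 numbers parted by spaces: the shift along the tool's x, y, z in units of 30 cm (1.0 is 30 cm), then the turn, a rotation vector about the tool's x, y, z in units of pi rad (1.0 is pi rad). A call has 1 to 10 rows; each row is the pose to reach, as a shift and turn from the pose commanded when the call began, along the tool's axes at that moment, turning the shorter way round; what a row does not reach only later rows make up. A row lasts 1/12 s, in which the tool goes at most 41.7 mm and 7.16 degrees, less where a joint would pass 70% of its speed; a pose out of reach is approached as far as the arm can. A call with a number of a shift or a turn outside -1 to 1 is refused whole. A call with a gripper value outside its range is refused whole. OPENING is the closure, from -1 (fully open) to 1 (shut), set as the call begins (- or left out, the last holds). The fingers move at their own pace and stop on an object; the grip force is fixed at half the most. Time passes only in rows, so rows that repeat a pose let the fingers close. It gives the time, the measured TCP pose, the force, the opening and the grip force at its end, in the units of the state.
- get_obs(): the state, without advancing time (a new reading comes with each control period).
- snapshot(name): name is "scene" or "top"; returns the picture (420x560x3 uint8, red, green, blue); there is no depth.
- camera_params(name): a dict with "mtx" (3x3 intrinsics, pixels), "k1" (the pictures are not rectified: a ray, as slopes to the right and down, at radius r is drawn at 1 + k1 r^2 times it, then the intrinsics apply), "rvec" (rotation vector, rad) and "tvec" (3), from world to camera coordinates, as OpenCV has them. Camera axes: x right, y down, z forward; pixel columns grow to the right and rows downward; lengths in m; the calibration is good to about 2 mm. A picture is of the moment at which its call begins. camera_params takes no time and is no camera call.
- close_job(): hands the job in; it is judged then, once.
Trained networks look in the newest picture that a camera, given by its name, has taken for a name from the list of things; names that differ only in an ending like _2 or _b are one class to them, and where a whole thing is asked for, a point or a joint stands for the part that bears it (a point fixed in the world has none). Each returns a list of dicts, best first, with "p" (0 to 1); they miss things now and then, are a little off and sometimes report something else, mostly with a low value. They report only what shows in the picture. A call takes as long as a camera call.
- boxes_of(camera, thing): "rect" ([left, top, width, height] in pixels, round what is visible of it).
- cut_out(camera, thing): "pixels" (420x560 bool, what is visible of it) and "rect" ([left, top, width, height] in pixels, round what is visible of it).
- landmark_of(camera, thing): "uv" ([column, row] in pixels: a listed point, or the origin of a listed thing).
The state is a dict: "clock": time; "joint_pos": joint angles; "qvel": joint speeds; "tau": joint torques, N m; "tool_pos": TCP position; "orientation": TCP orientation; "force": force on the tool from outside, world axes, zero at the start; "moment": the same for the moment, N m; "opening": finger opening in m; "gripper_force": force on a finger pad.
Only numpy, scipy, OpenCV 4.12 (cv2) and the standard library are available. Lean on these libraries where they do the work, as an engineer would, in place of code of your own. Each camera call takes 0.05 s, during which the arm holds its last target. There are 200 camera calls.

## Task

Put the black vee block back into the nest with the black tag in the grey setting-block rack, seated flat, and let go of it. Then take the red ratchet lever by its black knob, swing it forward past its free play until you have felt exactly three clicks, so that the keeper bar closes up on the block, and finish while still holding the knob there. The ratchet cannot be turned back, and the other things on the bench stay where they are.

Things in the scene. Friction and masses are not known exactly. Their poses are not given: they have to be found in the camera images.
- vee_black: black steel vee block, 50 x 60 x 34 mm (x, y, z), 0.3 to 0.6 kg, loose on the bench, upright, vee open to the top. Origin: centre of its underside. The groove runs along its x axis; the two faces at y = +-30 mm are flat to the top (to grip from above, 60 mm apart).
- vee_brown: brown vee block, 45 x 50 x 22 mm, loose on the bench; it is in use and stays where it is. Origin: centre of its underside.
- rack: grey setting-block rack, base plate 150 x 310 x 8 mm (x, y, z), fixed. Origin: centre of its underside. Its -x edge (colour tags) faces the robot; nests at +y (left), red lever at -y (right). A keeper bar, top 29 mm above the bench, runs along y behind the nests: its front face is 36 mm +x of the black nest's centre with the lever at 0, 24 mm after three clicks, keeping the block in.
- black_nest (a point): centre of the floor of the nest with the black tag, 8 mm above the bench; axes as the rack's. The nest is a rectangle of 6 mm thick, 8 mm high blue walls, 56 mm (x) by 66 mm (y) inside: the black block fits with 3 mm play a side, its own x axis along the rack's x axis (either way round).
- brown_nest (a point): centre of the floor of the smaller nest (51 x 56 mm inside) with the brown tag, 8 mm above the bench; it stays empty.
- lever_pivot (a point): point on the lever's upright axis, 65 mm above the bench (the height to grip the knob); axes as the rack's. Ratchet: after the free play a sprung pawl climbs tooth after tooth, 0.2 rad each. The push needed at the knob rises to 5 to 8 N and drops at each click, as the pawl falls behind the tooth. Left alone after three clicks it rests against the third tooth, at about 1.0 rad.
- ratchet_lever: the red ratchet lever, an 18 mm wide, 8 mm thick arm that turns level about its upright pivot; top of the arm 46 mm above the bench. Origin: on the pivot axis, 38 mm above the bench. Its own -x axis points along the arm to the knob.
- lever_knob (a point): point to grip, in the middle of the black upright round knob at the lever's end, 65 mm above the bench and 115 mm from the pivot axis. Knob: 22 mm diameter, from 46 to 88 mm above the bench, fixed to the lever. Its own -x axis points away from the pivot.
- lever (a joint): angle of the ratchet lever, rad: at 0.5 the arm points along the rack's -x, at 0 it is 0.5 rad left (+y) of that; forward (growing) is counter-clockwise from above, the knob moving right (to -y). It starts in free play, 0 to 0.3; the first tooth begins at about 0.39. Clicks at about 0.56, 0.76, 0.96, 1.16, 1.36; the pawl stops it from going back. Three clicks and no more: 0.965 to 1.155.
- plug: white insulator plug, 40 x 40 x 46 mm, loose; origin at the centre of its underside. Leave it alone.
- gauge: grey feeler gauge set lying flat, 90 x 20 x 11 mm, loose; origin at the centre of its underside. Leave it alone.

How it is judged:
By the outcome, as a careful person would: the job done as asked, in the order asked, and still so for the second after the job is handed in, while the arm keeps its last pose, push and grip.
It also fails if it takes over 64 s, if anything falls off the work surface, if the arm or the gripper's body presses on something with over 40 N, if the wrist force passes 120 N, or if a joint passes its speed limit or range.

## Working session

There is one attempt and no reset: what is moved stays moved. The work goes in short steps, Python scripts to look and compute and a shell command to move; the robot and the scene stay as the last step left them, time stands still between calls to the robot, and variables do not carry over. Pictures are saved under pics/ and viewed, at most 10 in all, crops included, and the job is handed in when it is done.

```bash
ls; mkdir -p pics
cat > h.py <<'E'
import numpy as np, cv2
from plant import *
from scipy.spatial.transform import Rotation as R
def ray(cam,uv,z):
    c=camera_params(cam);K=np.array(c['mtx']);k=c['k1']
    Rm=cv2.Rodrigues(np.array(c['rvec'],float))[0];t=np.array(c['tvec'],float).ravel()
    d=np.array([k,0,0,0],float)
    p=cv2.undistortPoints(np.array([[uv]],float),K,d)[0,0]
    o=-Rm.T@t;v=Rm.T@np.array([p[0],p[1],1])
    return o+v*(z-o[2])/v[2]
def proj(cam,P):
    c=camera_params(cam)
    return cv2.projectPoints(np.array(P,float).reshape(-1,3),np.array(c['rvec'],float),np.array(c['tvec'],float),np.array(c['mtx'],float),np.array([c['k1'],0,0,0],float))[0][:,0]
def save(cam,n):
    cv2.imwrite('pics/'+n,snapshot(cam)[:,:,::-1])
E
python3 - <<'E'
from h import *
print(get_obs())
save('top','top0.png');save('scene','scene0.png')
Z=dict(vee_black=0,vee_brown=0,rack=0,black_nest=.008,brown_nest=.008,lever_pivot=.065,lever_knob=.065,ratchet_lever=.038,plug=0,gauge=0)
for n,z in Z.items():
    for c in ('top','scene'):
        for d in landmark_of(c,n)[:2]: print(n,c,np.round(d['p'],2),np.round(d['uv'],1),ray(c,d['uv'],z).round(4))
E
```

```text
pics
{'clock': 0.0, 'joint_pos': array([ 8.05069203e+01,  2.05912833e+01,  6.33719473e-01, -1.92531044e-02,
       -7.01348724e+01, -1.65047097e+01]), 'qvel': array([ 0.00443384,  0.03658737,  0.02436876,  0.00088914, -0.07681299,
       -0.05350515]), 'tau': array([-7.61769461e-04, -5.82721603e+01,  2.93061626e+01,  6.99701920e+00,
        6.94390954e-03, -1.63977584e-04]), 'tool_pos': array([0.29571631, 0.60623927, 0.22562671]), 'orientation': array([ 1.79906230e+02, -8.90964229e-03, -2.60043390e+01]), 'force': array([-0.27958213, -0.54745525, -0.01954113]), 'moment': array([-0.01674906, -0.03364443, -0.02567706]), 'gripper_force': 0.0, 'opening': 0.08744658932562528}
vee_black top 0.94 [178.4 254.9] [ 0.4667  0.2426 -0.    ]
vee_black scene 0.58 [246.2 322.7] [0.4677 0.2347 0.    ]
vee_black scene 0.31 [343.8 182.9] [ 0.5756 -0.2367  0.    ]
vee_brown top 0.67 [177.3 190.9] [0.6115 0.2457 0.    ]
vee_brown scene 0.69 [189.1 284.7] [0.615  0.2461 0.    ]
rack top 0.73 [328.5 226.1] [ 0.5298 -0.0976  0.    ]
rack top 0.64 [363.6 264.8] [ 0.4414 -0.1767  0.    ]
rack scene 0.76 [327.
[... 407 characters left out ...]
ever_pivot scene 0.84 [344.9 169.5] [ 0.5595 -0.2067  0.065 ]
lever_pivot scene 0.35 [190.4 282.6] [0.5674 0.2696 0.065 ]
lever_knob top 0.73 [366.5 265.5] [ 0.4449 -0.1692  0.065 ]
lever_knob top 0.17 [327.4 225.9] [ 0.5295 -0.0868  0.065 ]
lever_knob scene 0.71 [374. 198.] [ 0.4465 -0.1549  0.065 ]
ratchet_lever top 0.62 [375.8 215.1] [ 0.553  -0.1971  0.038 ]
ratchet_lever scene 0.67 [342.4 180.8] [ 0.5566 -0.1961  0.038 ]
plug top 0.57 [264.6 157.2] [0.6882 0.0474 0.    ]
plug scene 0.79 [239.1 221.2] [0.6756 0.0489 0.    ]
gauge top 0.68 [182.1 257. ] [ 0.4619  0.2343 -0.    ]
gauge top 0.55 [323.3 154.8] [ 0.6934 -0.0873  0.    ]
gauge scene 0.58 [276.8 191.2] [ 0.6852 -0.0953  0.    ]
```

View pics/top0.png

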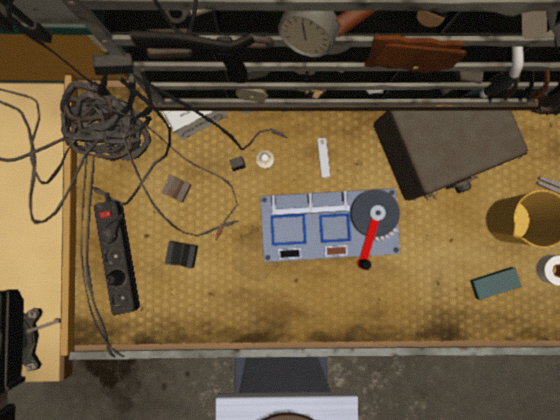

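View pics/scene0.png

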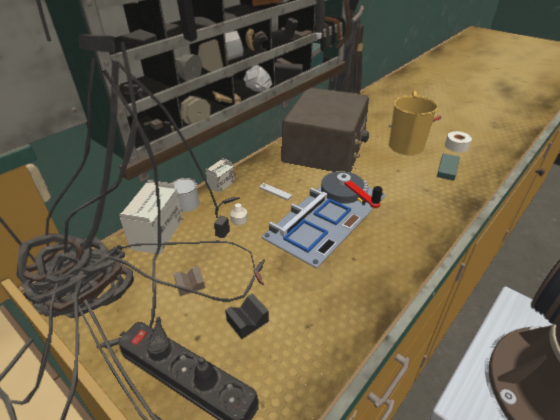

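The top view shows the black block at about (181,254), the black tag at (289,253) and the knob at (365,265). The brown block at (177,189) is clear of the route. Next I fit the poses from the masks.

```bash
cat > fit.py <<'E'
from h import *
from scipy.optimize import minimize
def fit(thing,dims,x0,cams=('top','scene'),z0=0):
    ms={}
    for c in cams:
        snapshot(c); L=cut_out(c,thing)
        ctr=proj(c,[x0[0],x0[1],z0])[0]
        L=[d for d in L if np.hypot(*(np.array(d['rect'][:2])+np.array(d['rect'][2:])/2-ctr))<40]
        if L: ms[c]=L[0]['pixels'].astype(np.uint8); print(thing,c,L[0]['p'],L[0]['rect'])
    B=np.array([[i,j,k] for i in(-.5,.5) for j in(-.5,.5) for k in(0,1)])*dims
    def pts(x): 
        r=R.from_euler('z',x[2]).as_matrix(); return B@r.T+[x[0],x[1],z0]
    def cost(x,cs):
        s=0
        for c in cs:
            m=cv2.resize(ms[c],None,fx=4,fy=4,interpolation=cv2.INTER_NEAREST)
            h=cv2.convexHull((proj(c,pts(x)).astype(np.float32)+.5)*4).astype(np.int32)
            im=np.zeros_like(m);cv2.fillConvexPoly(im,h,1)
            s+=1-(im&m).sum()/(im|m).sum()
        return s/len(cs)
    for cs in [list(ms)]+[[c] for c in ms]:
        best=min((minimize(cost,[x0[0],x0[1],a],args=(cs,),method='Nelder-Mead',options=dict(initial_simplex=[[x0[0]+d,x0[1]+e,a+f] for d,e,f in((0,0,0),(.01,0,0),(0,.01,0),(0,0,.2))])) for a in x0[2]),key=lambda r:r.fun)
        print(thing,cs,best.x[:2].round(4),np.degrees(best.x[2]).round(2),round(best.fun,3))
E
python3 - <<'E'
from fit import *
fit('vee_black',[.05,.06,.034],[.467,.239,[-.5,-.2,0,.2]])
fit('rack',[.15,.31,.008],[.529,-.098,[-.05,.05]])
for c,(a,b,w,h) in dict(top=(150,170,270,120),scene=(220,160,180,180)).items():
    im=snapshot(c)[b:b+h,a:a+w,::-1]
    f=800/w if c=='top' else 590/h
    cv2.imwrite(f'pics/{c}1.png',cv2.resize(im,None,fx=min(f,3.3),fy=min(f,3.3),interpolation=cv2.INTER_CUBIC))
E
```

```text
vee_black top 0.76 [162.1, 241.1, 33.8, 23.5]
vee_black scene 0.6 [223.4, 293.4, 44.8, 41.8]
vee_black ['top', 'scene'] [0.4699 0.2316] -10.16 0.085
vee_black ['top'] [0.4707 0.2326] -9.63 0.051
vee_black ['scene'] [0.4678 0.2307] -8.69 0.078
rack top 0.63 [259.9, 187.7, 140.7, 80.8]
rack scene 0.73 [261.5, 172.3, 121.5, 97.7]
rack ['top', 'scene'] [ 0.5343 -0.1017] 2.97 0.055
rack ['top'] [ 0.5343 -0.0989] 2.92 0.034
rack ['scene'] [ 0.5348 -0.1036] 3.55 0.062
```

View pics/top1.png

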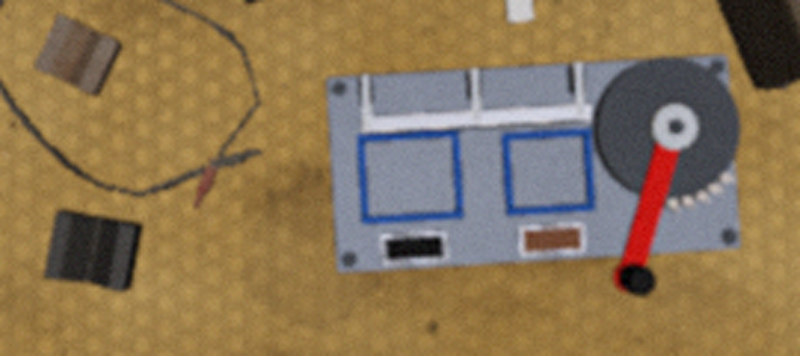

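Run:
```python
from h import *
from scipy.optimize import minimize
ms={}
for c in('top','scene'):
    im=snapshot(c);hsv=cv2.cvtColor(im,cv2.COLOR_RGB2HSV)
    m=((hsv[...,0]>100)&(hsv[...,0]<130)&(hsv[...,1]>140)).astype(np.uint8)
    n,l,s,ce=cv2.connectedComponentsWithStats(m)
    ms[c]=m
    print(c,[(s[i].tolist(),ce[i].round(1).tolist()) for i in range(1,n) if s[i][4]>20])
    y,x=np.nonzero(m)
    for name,g in(('black_nest',(.528,-.002)),('brown_nest',(.524,-.112))):
        u=proj(c,[*g,.012])[0]; n,l,s,ce=cv2.connectedComponentsWithStats(m,connectivity=8)
        k=min([i for i in range(1,n) if s[i][4]>20],key=lambda i:np.hypot(*(ce[i]-u)))
        ms[c,name]=(l==k).astype(np.uint8)
def rect(w,h,z):return np.array([[a*w/2,b*h/2,z] for a,b in((-1,-1),(1,-1),(1,1),(-1,1))])
for name,d,g in(('black_nest',(.056,.066),(.528,-.002)),('brown_nest',(.051,.056),(.524,-.112))):
    O=np.vstack([rect(d[0]+.012,d[1]+.012,z) for z in(.008,.016)])
    I=[rect(d[0],d[1],z) for z in(.008,.016)]
    def cost(x,cs):
        s=0
        for c in cs:
            T=lambda P:(proj(c,P@R.from_euler('z',x[2]).as_matrix().T+[x[0],x[1],0]).astype(np.float32)+.5)*8
            m=cv2.resize(ms[c,name],None,fx=8,fy=8,interpolation=cv2.INTER_NEAREST)
            im=np.zeros_like(m);cv2.fillConvexPoly(im,cv2.convexHull(T(O)).astype(np.int32),1)
            a=[np.zeros_like(m) for _ in I]
            for q,P in zip(a,I):cv2.fillConvexPoly(q,T(P).astype(np.int32),1)
            im[(a[0]&a[1])>0]=0
            s+=1-(im&m).sum()/(im|m).sum()
        return s/len(cs)
    for cs in(['top','scene'],['top'],['scene']):
        b=minimize(cost,[*g,.05],args=(cs,),method='Nelder-Mead',options=dict(initial_simplex=[[g[0]+e,g[1]+f,.05+h] for e,f,h in((0,0,0),(.008,0,0),(0,.008,0),(0,0,.08))]))
        print(name,cs,b.x[:2].round(4),np.degrees(b.x[2]).round(2),round(b.fun,3))
for n,z in(('lever_knob',.065),('lever_pivot',.065)):
    for c in('top','scene'):
        for d in cut_out(c,n)[:1]:
            y,x=np.nonzero(d['pixels']);print(n,c,d['p'],d['rect'],x.mean(),y.mean())
# black knob by colour
for c,(a,b,w,h) in dict(top=(350,250,35,30),scene=(362,180,26,32)).items():
    g=snapshot(c)[b:b+h,a:a+w].max(2)<60;y,x=np.nonzero(g);uv=[x.mean()+a,y.mean()+b];print('knob',c,g.sum(),uv,ray(c,uv,.067))
```

```text
top [([271, 214, 35, 31, 218], [288.1, 229.4]), ([320, 214, 30, 28, 208], [334.8, 227.3])]
scene [([314, 199, 36, 25, 186], [331.7, 210.6]), ([284, 219, 43, 33, 258], [304.6, 235.0])]
black_nest ['top', 'scene'] [ 0.523 -0.005] 3.26 0.385
black_nest ['top'] [ 0.5235 -0.0048] 3.76 0.346
black_nest ['scene'] [ 0.5233 -0.0071] 4.04 0.411
brown_nest ['top', 'scene'] [ 0.5265 -0.1102] 3.28 0.395
brown_nest ['top'] [ 0.5265 -0.1096] 2.82 0.336
brown_nest ['scene'] [ 0.5259 -0.1122] 4.95 0.44
lever_knob top 0.81 [357.5, 205.8, 28.8, 62.7] 370.4846625766871 236.0383435582822
lever_knob scene 0.74 [334.9, 176.1, 47.7, 31.7] 361.64756944444446 191.328125
lever_pivot top 0.61 [260.7, 183.8, 140.8, 83.6] 330.12108916177255 224.79113721302724
knob top 86 [np.float64(364.6046511627907), np.float64(263.95348837209303)] [ 0.44835628 -0.16481367  0.067     ]
knob scene 134 [np.float64(375.9925373134328), np.float64(194.7910447761194)] [ 0.44813637 -0.16554618  0.067     ]
```

```bash
cat > go.py <<'E'
from h import *
import sys
# usage: x y z yaw -> row
x,y,z,yaw=map(float,sys.argv[1:5])
o=get_obs();Rm=R.from_euler('xyz',o['orientation'],degrees=True)
t=R.from_euler('xyz',[180,0,yaw],degrees=True)
s=Rm.inv().apply(np.array([x,y,z])-o['tool_pos'])/.3
v=(Rm.inv()*t).as_rotvec()/np.pi
print('row',np.round(s,4),np.round(v,4),'dist rows',np.linalg.norm(s)*.3/.0417)
print(o['clock'],o['tool_pos'].round(4),o['orientation'].round(2),o['force'].round(2),o['opening'])
E
python3 go.py .47 .232 .16 -10
python3 - <<'E'
from h import *
for z in(.046,.05,.06): print(ray('top',[378.2,212.9],z))
E
```

```text
row [1.0691 0.868  0.2219] [ 0.      0.     -0.0889] dist rows 10.034683686586249
2.0 [0.2959 0.6066 0.2266] [180.   0. -26.] [ 0.17 -0.22  0.  ] 0.08787751798659259
[ 0.55750495 -0.20055274  0.046     ]
[ 0.55734256 -0.19957598  0.05      ]
[ 0.55693657 -0.19713405  0.06      ]
```

```bash
python3 -m inch '0.12 0.1 0 0 0 -0.03; 0.24 0.2 0.02 0 0 -0.06; 0.36 0.3 0.05 0 0 -0.089; 0.48 0.4 0.08 0 0 -0.089; 0.6 0.5 0.1 0 0 -0.089; 0.72 0.6 0.15 0 0 -0.089; 0.84 0.7 0.2 0 0 -0.089; 0.95 0.8 0.22 0 0 -0.089; 1 0.868 0.222 0 0 -0.089; 1 0.868 0.222 0 0 -0.089' -1; python3 go.py .47 .232 .07 -10
python3 - <<'E'
from h import *
save('scene','s2.png');im=snapshot('top')
for c in('top','scene'):
  snapshot(c)
  for d in boxes_of(c,'vee_black')[:1]: print(c,d)
E
```

```text
clock: 2.83
tool_pos: [0.4515, 0.238, 0.1594]
orientation: [180.0, 0.0, -10.0]
force: [0.5, -0.1, 0.2]
opening: 0.0877
gripper_force: 0.0
row [0.0644 0.0088 0.2981] [ 0.0002  0.0002 -0.0002] dist rows 2.195171800881567
2.8333 [0.4515 0.238  0.1594] [ 1.7996e+02  3.0000e-02 -1.0030e+01] [ 0.48 -0.05  0.18] 0.08771695088603441
top {'rect': [165.2, 242.9, 30.7, 10.0], 'p': 0.75}
scene {'rect': [223.6, 293.2, 45.5, 47.6], 'p': 0.84}
```

```bash
python3 -m inch '0.06 0.009 0.05 0 0 0; 0.064 0.009 0.15 0 0 0; 0.064 0.009 0.25 0 0 0; 0.064 0.009 0.35 0 0 0; 0.064 0.009 0.35 0 0 0; 0.064 0.009 0.35 0 0 0'; python3 go.py .47 .232 .013 -10
python3 - <<'E'
from h import *
im=snapshot('scene')[230:350,170:330,::-1];cv2.imwrite('pics/s3.png',cv2.resize(im,None,fx=5,fy=5,interpolation=cv2.INTER_CUBIC))
E
```

```text
clock: 3.63
tool_pos: [0.4691, 0.2354, 0.0542]
orientation: [179.8, 0.1, -9.9]
force: [0.5, 0.8, -0.1]
opening: 0.0875
gripper_force: 0.0
row [0.0052 0.0103 0.1374] [0.001  0.0005 0.0006] dist rows 0.9921894489223375
3.6333 [0.4691 0.2354 0.0542] [ 1.7983e+02  1.0000e-01 -9.8800e+00] [ 0.54  0.8  -0.13] 0.08748442556706534
```

View pics/s3.png

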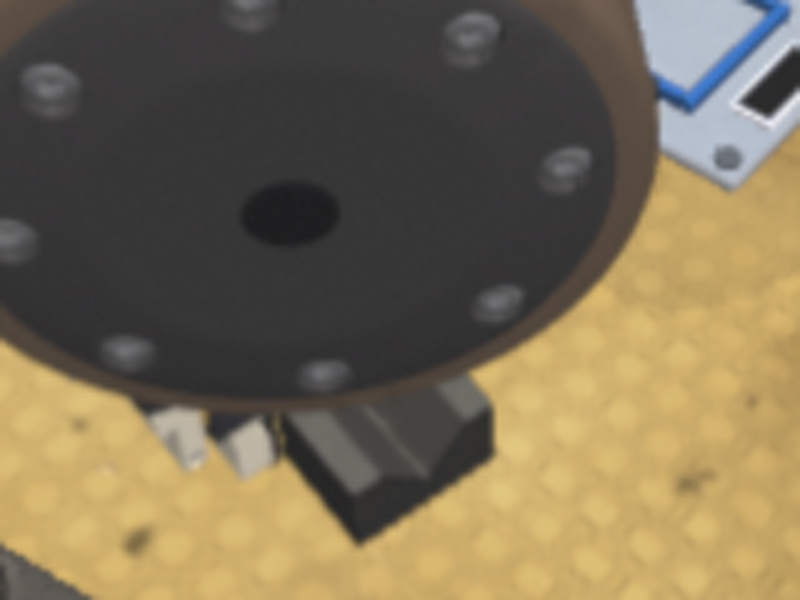

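The block's free end shows at crop (390,460), aligned with the left finger at (245,450). I go down and close.

```bash
python3 -m inch '0.005 0.01 0.04 0 0 0; 0.005 0.01 0.08 0 0 0; 0.005 0.01 0.12 0 0 0; 0.005 0.01 0.137 0 0 0; 0.005 0.01 0.137 0 0 0; 0.005 0.01 0.137 0 0 0' && python3 -m inch '0 0 0 0 0 0;0 0 0 0 0 0;0 0 0 0 0 0;0 0 0 0 0 0;0 0 0 0 0 0;0 0 0 0 0 0;0 0 0 0 0 0;0 0 0 0 0 0;0 0 0 0 0 0;0 0 0 0 0 0' 1
```

```text
clock: 4.18
tool_pos: [0.4715, 0.2328, 0.0153]
orientation: [-179.9, -0.1, -9.9]
force: [0.1, -0.1, 0.3]
opening: 0.0876
gripper_force: 0.0
clock: 5.02
tool_pos: [0.4709, 0.2319, 0.0141]
orientation: [-180.0, -0.0, -10.0]
force: [-0.8, -0.4, 6.1]
opening: 0.0595
gripper_force: 30.0
```

```bash
python3 -m inch '0 0 -0.1 0 0 0;0 0 -0.2 0 0 0;0 0 -0.3 0 0 0;0 0 -0.3 0 0 0;0 0 -0.3 0 0 0'; python3 go.py .523 -.0055 .104 3.2
```

```text
clock: 5.43
tool_pos: [0.471, 0.2324, 0.1046]
orientation: [-179.9, -0.1, -10.0]
force: [-0.1, 0.2, -7.5]
opening: 0.0594
gripper_force: 30.0
row [3.085e-01 7.509e-01 4.000e-04] [-0.0007 -0.0004 -0.0734] dist rows 5.840042337616224
5.4333 [0.471  0.2324 0.1046] [-1.7986e+02 -5.0000e-02 -1.0000e+01] [-0.08  0.19 -7.47] 0.05943567936622943
```

```bash
python3 -m inch '0.04 0.1 0 0 0 -0.01;0.08 0.2 0 0 0 -0.02;0.12 0.3 0 0 0 -0.03;0.16 0.4 0 0 0 -0.04;0.2 0.5 0 0 0 -0.05;0.24 0.6 0 0 0 -0.06;0.28 0.69 0 0 0 -0.073;0.308 0.751 0 0 0 -0.073;0.308 0.751 0 0 0 -0.073;0.308 0.751 0 0 0 -0.073'; python3 -m inch '0 0 0.1 0 0 0; 0 0 0.2 0 0 0; 0 0 0.2 0 0 0; 0 0 0.2 0 0 0;0 0 0.2 0 0 0';python3 go.py .523 -.0055 .028 3.2
python3 - <<'E'
from h import *
im=snapshot('scene')[170:290,230:390,::-1];cv2.imwrite('pics/s4.png',cv2.resize(im,None,fx=5,fy=5,interpolation=cv2.INTER_CUBIC))
E
```

```text
clock: 6.27
tool_pos: [0.5211, -0.0075, 0.1015]
orientation: [180.0, 0.2, 3.0]
force: [-0.1, 0.5, -5.6]
opening: 0.0596
gripper_force: 30.0
clock: 6.68
tool_pos: [0.523, -0.0054, 0.0442]
orientation: [180.0, 0.0, 3.2]
force: [0.7, 0.8, -3.9]
opening: 0.0593
gripper_force: 30.0
row [-0.      0.0002  0.054 ] [0.0001 0.0001 0.0002] dist rows 0.3886252934234764
6.6833 [ 0.523  -0.0054  0.0442] [1.7997e+02 2.0000e-02 3.2300e+00] [ 0.69  0.82 -3.91] 0.05929474330784424
```

View pics/s4.png

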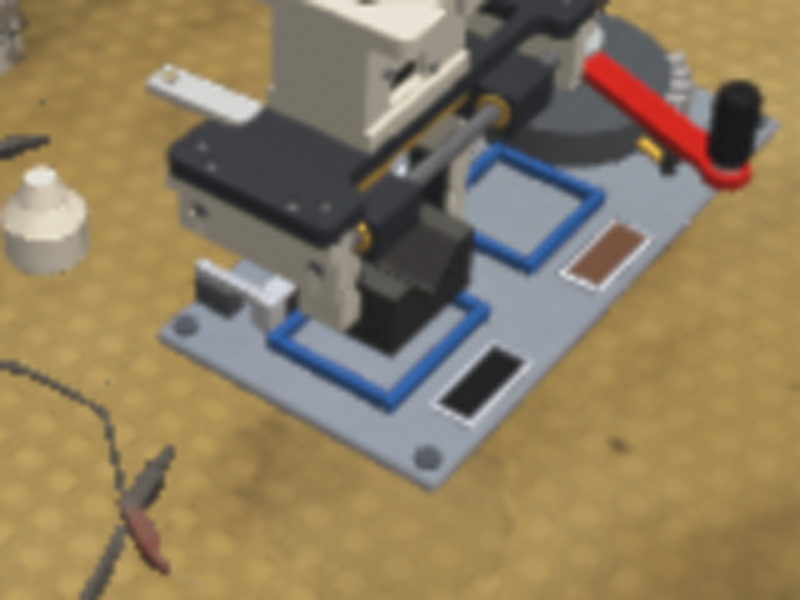

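Run:
```python
from h import *
o=get_obs();p=o['tool_pos'];r=R.from_euler('z',3.2,degrees=True)
f=lambda P:((proj('scene',P)-[230,170])*5+2).round(0).tolist()
b=p[2]-.0141
for n,l in dict(botFL=(-.025,.03,0),botFR=(-.025,-.03,0),topFR=(-.025,-.03,.034),topBR=(.025,-.03,.034)).items():
    print(n,f(r.apply(l)+[p[0],p[1],b]))
for sx,sy in((-1,1),(-1,-1),(1,1)):
    for z in(.008,.016): print('nest outer',sx,sy,z,f(r.apply([sx*.034,sy*.039,z])+[.523,-.0055,0]))
```

```text
botFL [[384.0, 356.0]]
botFR [[463.0, 280.0]]
topFR [[467.0, 221.0]]
topBR [[372.0, 176.0]]
nest outer -1 1 0.008 [[389.0, 416.0]]
nest outer -1 1 0.016 [[390.0, 403.0]]
nest outer -1 -1 0.008 [[489.0, 316.0]]
nest outer -1 -1 0.016 [[490.0, 303.0]]
nest outer 1 1 0.008 [[262.0, 348.0]]
nest outer 1 1 0.016 [[262.0, 335.0]]
```

Run:
```python
from h import *
o=get_obs();p=o['tool_pos'];r=R.from_euler('z',3.2,degrees=True)
a,b,s=278,205,13
im=cv2.resize(snapshot('scene')[b:b+46,a:a+60,::-1],None,fx=s,fy=s,interpolation=cv2.INTER_CUBIC)
im=cv2.convertScaleAbs(im,alpha=1.6,beta=15)
def poly(L,c,col):
    q=(((proj('scene',r.apply(np.array(L))+c)-[a,b])+.5)*s).astype(np.int32);cv2.polylines(im,[q],True,col,1)
z=p[2]-.0141
x,y=.025,.03
c=[p[0],p[1],z]
poly([(-x,y,0),(-x,-y,0),(-x,-y,.034),(-x,y,.034)],c,(0,255,0))
poly([(x,y,.034),(x,-y,.034),(-x,-y,.034),(-x,y,.034)],c,(0,255,0))
for w,h in((.028,.033),(.034,.039)):poly([(-w,-h,.016),(w,-h,.016),(w,h,.016),(-w,h,.016)],[.523,-.0055,0],(0,0,255))
cv2.imwrite('pics/s5.png',im)
```

```text
(no output)
```

View pics/s5.png

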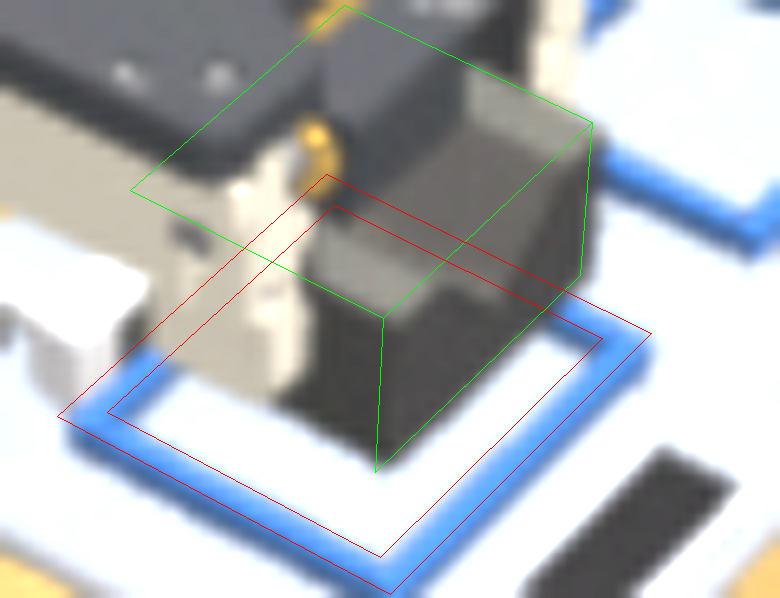

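Against the overlay the block and the nest are both shifted about 1.5 mm toward −x, so they agree to under 1 mm. I lower it with a 0.5 mm shift to +y.

```bash
python3 -m inch '0 -0.002 0.03 0 0 0;0 -0.002 0.05 0 0 0;0 -0.002 0.062 0 0 0;0 -0.002 0.068 0 0 0;0 -0.002 0.071 0 0 0;0 -0.002 0.071 0 0 0;0 -0.002 0.071 0 0 0;0 -0.002 0.071 0 0 0'; python3 go.py .523 -.005 .0215 3.2
```

```text
clock: 7.45
tool_pos: [0.5229, -0.0054, 0.0227]
orientation: [-180.0, -0.0, 3.2]
force: [0.7, -0.1, -5.0]
opening: 0.0594
gripper_force: 30.0
row [ 0.0003 -0.0013  0.0042] [-0.     -0.0001 -0.0002] dist rows 0.031387851709861664
7.45 [ 0.5229 -0.0054  0.0227] [-1.80e+02 -2.00e-02  3.16e+00] [ 0.7  -0.07 -5.01] 0.059362455487446876
```

```bash
python3 -m inch '0 -0.001 0.002 0 0 0;0 -0.001 0.004 0 0 0;0 -0.001 0.004 0 0 0;0 -0.001 0.004 0 0 0'
```

```text
clock: 7.78
tool_pos: [0.523, -0.0051, 0.0221]
orientation: [-180.0, -0.0, 3.2]
force: [-2.9, 1.1, 6.4]
opening: 0.0591
gripper_force: 30.0
```

```bash
python3 -m inch '0 0 0 0 0 0;0 0 0 0 0 0;0 0 0 0 0 0;0 0 0 0 0 0;0 0 0 0 0 0;0 0 0 0 0 0;0 0 0 0 0 0' -1; python3 -m inch '0 0 -0.1 0 0 0;0 0 -0.2 0 0 0;0 0 -0.32 0 0 0;0 0 -0.44 0 0 0;-0.12 0 -0.5 0 0 0;-0.24 0 -0.5 0 0 0;-0.36 0 -0.5 0 0 0;-0.4 0 -0.5 0 0 0;-0.4 0 -0.5 0 0 0'
python3 - <<'E'
from h import *
a,b,s=250,165,7
im=snapshot('scene');cv2.imwrite('pics/s6.png',cv2.resize(im[180:260,270:380,::-1],None,fx=7,fy=7,interpolation=cv2.INTER_CUBIC))
for c,(a,b,w,h) in dict(top=(350,250,35,30),scene=(362,180,26,32)).items():
    g=snapshot(c)[b:b+h,a:a+w].max(2)<60;y,x=np.nonzero(g);uv=[x.mean()+a,y.mean()+b];print('knob',c,g.sum(),uv,ray(c,uv,.067))
E
```

```text
clock: 8.37
tool_pos: [0.5227, -0.0051, 0.0213]
orientation: [180.0, -0.0, 3.2]
force: [-0.1, 0.0, 0.5]
opening: 0.0871
gripper_force: 0.0
clock: 9.12
tool_pos: [0.4001, -0.0123, 0.1717]
orientation: [-179.9, -0.1, 3.2]
force: [-0.5, -0.7, -0.1]
opening: 0.0875
gripper_force: 0.0
knob top 101 [np.float64(362.1980198019802), np.float64(266.7029702970297)] [ 0.44258233 -0.15961004  0.067     ]
knob scene 255 [np.float64(373.85490196078433), np.float64(189.66666666666666)] [ 0.46175952 -0.17904523  0.067     ]
```

View pics/s6.png

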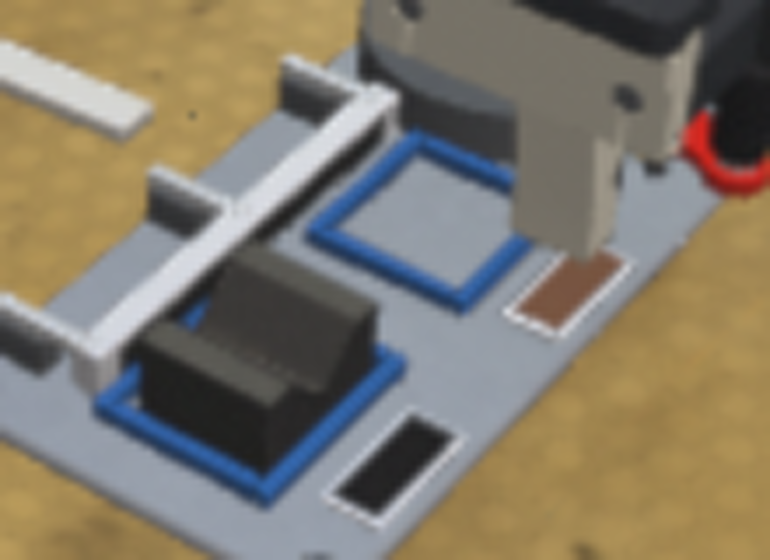

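The block sits inside the blue walls at crop (260,370), level, with the fingers clear. Now the knob.

```bash
python3 go.py .4482 -.1652 .14 -17.4
```

```text
row [0.1196 0.5201 0.1061] [-0.0002 -0.0004  0.1144] dist rows 3.9145660919389376
9.2667 [ 0.4037 -0.0114  0.1718] [-1.7998e+02 -8.0000e-02  3.1900e+00] [ 0.84 -0.25 -0.43] 0.08770660155295736
```

```bash
python3 -m inch '0.02 0.1 0 0 0 0.03;0.04 0.2 0.02 0 0 0.06;0.07 0.3 0.05 0 0 0.09;0.09 0.4 0.08 0 0 0.114;0.12 0.5 0.1 0 0 0.114;0.12 0.52 0.106 0 0 0.114;0.12 0.52 0.106 0 0 0.114;0.12 0.52 0.106 0 0 0.114'; python3 go.py .4482 -.1652 .049 -17.4
python3 - <<'E'
from h import *
im=snapshot('scene');cv2.imwrite('pics/s7.png',cv2.resize(im[150:240,310:420,::-1],None,fx=6,fy=6,interpolation=cv2.INTER_CUBIC))
E
```

```text
clock: 9.93
tool_pos: [0.4475, -0.166, 0.1387]
orientation: [180.0, 0.1, -17.5]
force: [-0.7, 0.5, 0.2]
opening: 0.0881
gripper_force: 0.0
row [ 0.0019 -0.0032  0.2989] [ 0.0002  0.0006 -0.0003] dist rows 2.1507609415225475
9.9333 [ 0.4475 -0.166   0.1387] [ 1.7996e+02  1.1000e-01 -1.7460e+01] [-0.67  0.54  0.19] 0.08810124873465207
```

View pics/s7.png

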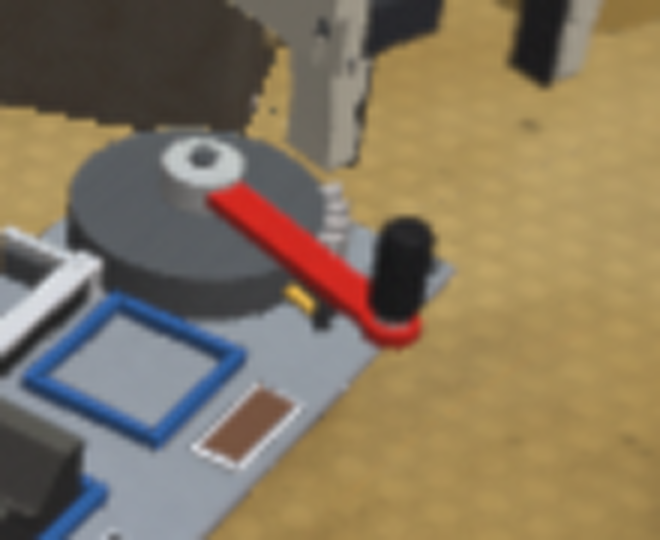

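The knob is at crop (403,270), with the fingers above and either side of it. I descend and close.

```bash
python3 -m inch '0 0 0.1 0 0 0;0.002 -0.003 0.2 0 0 0;0.002 -0.003 0.28 0 0 0;0.002 -0.003 0.299 0 0 0;0.002 -0.003 0.299 0 0 0;0.002 -0.003 0.299 0 0 0'; python3 -m inch '0 0 0 0 0 0;0 0 0 0 0 0;0 0 0 0 0 0;0 0 0 0 0 0;0 0 0 0 0 0;0 0 0 0 0 0;0 0 0 0 0 0;0 0 0 0 0 0;0 0 0 0 0 0;0 0 0 0 0 0' 1;  python3 -m inch '0 0 0 0 0 0;0 0 0 0 0 0;0 0 0 0 0 0;0 0 0 0 0 0;0 0 0 0 0 0;0 0 0 0 0 0'
```

```text
clock: 10.48
tool_pos: [0.4491, -0.1643, 0.0509]
orientation: [180.0, -0.0, -17.3]
force: [0.2, 0.8, 0.6]
opening: 0.0878
gripper_force: 0.0
clock: 11.32
tool_pos: [0.4482, -0.1648, 0.0498]
orientation: [180.0, 0.0, -17.4]
force: [0.3, 0.0, 0.4]
opening: 0.0264
gripper_force: 0.0
clock: 11.82
tool_pos: [0.4482, -0.1648, 0.0498]
orientation: [180.0, 0.0, -17.4]
force: [0.3, -0.8, -1.0]
opening: 0.0217
gripper_force: 30.0
```

```bash
cat > l.py <<'E'
from h import *
o=get_obs();p=o['tool_pos'];v=p[:2]-[.5575,-.1995];a=np.degrees(np.arctan2(v[1],v[0]))%360
yaw=o['orientation'][2];r=np.radians(yaw);ty=np.array([np.sin(r),-np.cos(r)]);tx=np.array([np.cos(r),np.sin(r)])
f=o['force'][:2]
print('t %.2f lever %.3f yaw-lever %.3f radius %.4f Ft %.2f Fr %.2f Mz %.2f z %.4f'%(o['clock'],.5+np.radians(a-183),.5+np.radians(yaw-3),np.hypot(*v),f@ty,f@tx,o['moment'][2],p[2]))
E
python3 l.py; python3 -m inch '0.0005 0.0192 0 0 0 -0.0159;0.0019 0.0383 0 0 0 -0.0318;0.0019 0.0383 0 0 0 -0.0318;0.0019 0.0383 0 0 0 -0.0318'>/dev/null; python3 l.py; python3 -m inch '0.0005 0.0192 0 0 0 -0.0159;0.0019 0.0383 0 0 0 -0.0318;0.0019 0.0383 0 0 0 -0.0318;0.0019 0.0383 0 0 0 -0.0318'>/dev/null; python3 l.py
```

```text
t 11.82 lever 0.141 yaw-lever 0.145 radius 0.1146 Ft 0.68 Fr 0.54 Mz 0.01 z 0.0498
t 12.15 lever 0.241 yaw-lever 0.243 radius 0.1145 Ft 0.48 Fr 0.70 Mz 0.02 z 0.0498
t 12.48 lever 0.340 yaw-lever 0.342 radius 0.1144 Ft -0.87 Fr 1.59 Mz 0.01 z 0.0498
```

```bash
python3 -m inch '0.0002 0.0115 0 0 0 -0.0095;0.0002 0.0115 0 0 0 -0.0095;0.0002 0.0115 0 0 0 -0.0095'>/dev/null; python3 l.py
python3 -m inch '0.0002 0.0115 0 0 0 -0.0095;0.0002 0.0115 0 0 0 -0.0095;0.0002 0.0115 0 0 0 -0.0095'>/dev/null; python3 l.py
python3 -m inch '0.0002 0.0115 0 0 0 -0.0095;0.0002 0.0115 0 0 0 -0.0095;0.0002 0.0115 0 0 0 -0.0095'>/dev/null; python3 l.py
python3 -m inch '0.0002 0.0115 0 0 0 -0.0095;0.0002 0.0115 0 0 0 -0.0095;0.0002 0.0115 0 0 0 -0.0095'>/dev/null; python3 l.py
python3 -m inch '0.0002 0.0115 0 0 0 -0.0095;0.0002 0.0115 0 0 0 -0.0095;0.0002 0.0115 0 0 0 -0.0095'>/dev/null; python3 l.py
python3 -m inch '0.0002 0.0115 0 0 0 -0.0095;0.0002 0.0115 0 0 0 -0.0095;0.0002 0.0115 0 0 0 -0.0095'>/dev/null; python3 l.py
python3 -m inch '0.0002 0.0115 0 0 0 -0.0095;0.0002 0.0115 0 0 0 -0.0095;0.0002 0.0115 0 0 0 -0.0095'>/dev/null; python3 l.py
python3 -m inch '0.0002 0.0115 0 0 0 -0.0095;0.0002 0.0115 0 0 0 -0.0095;0.0002 0.0115 0 0 0 -0.0095'>/dev/null; python3 l.py
python3 -m inch '0.0002 0.0115 0 0 0 -0.0095;0.0002 0.0115 0 0 0 -0.0095;0.0002 0.0115 0 0 0 -0.0095'>/dev/null; python3 l.py
```

```text
t 12.73 lever 0.369 yaw-lever 0.372 radius 0.1144 Ft 1.93 Fr 1.45 Mz -0.03 z 0.0498
t 12.98 lever 0.400 yaw-lever 0.402 radius 0.1143 Ft -0.55 Fr 1.86 Mz -0.06 z 0.0498
t 13.23 lever 0.430 yaw-lever 0.432 radius 0.1143 Ft -1.07 Fr 2.73 Mz -0.05 z 0.0499
t 13.48 lever 0.460 yaw-lever 0.462 radius 0.1143 Ft -1.56 Fr 2.22 Mz 0.01 z 0.0499
t 13.73 lever 0.491 yaw-lever 0.492 radius 0.1143 Ft -2.55 Fr 1.65 Mz 0.01 z 0.0499
t 13.98 lever 0.523 yaw-lever 0.522 radius 0.1142 Ft -0.10 Fr 3.21 Mz 0.09 z 0.0498
t 14.23 lever 0.554 yaw-lever 0.552 radius 0.1142 Ft 0.28 Fr 3.16 Mz 0.08 z 0.0499
t 14.48 lever 0.586 yaw-lever 0.582 radius 0.1141 Ft 4.82 Fr 4.10 Mz 0.17 z 0.0499
t 14.73 lever 0.612 yaw-lever 0.611 radius 0.1141 Ft -0.72 Fr 4.17 Mz 0.04 z 0.0499
```

```bash
python3 -m inch '0.0006 0.0058 0 0 0 -0.0048'>/dev/null; python3 l.py
python3 -m inch '0 0 0 0 0 0'>/dev/null; python3 l.py
python3 -m inch '0.0006 0.0058 0 0 0 -0.0048'>/dev/null; python3 l.py
python3 -m inch '0 0 0 0 0 0'>/dev/null; python3 l.py
python3 -m inch '0.0006 0.0058 0 0 0 -0.0048'>/dev/null; python3 l.py
python3 -m inch '0 0 0 0 0 0'>/dev/null; python3 l.py
python3 -m inch '0.0006 0.0058 0 0 0 -0.0048'>/dev/null; python3 l.py
python3 -m inch '0 0 0 0 0 0'>/dev/null; python3 l.py
python3 -m inch '0.0006 0.0058 0 0 0 -0.0048'>/dev/null; python3 l.py
python3 -m inch '0 0 0 0 0 0'>/dev/null; python3 l.py
python3 -m inch '0.0001 0.0058 0 0 0 -0.0048'>/dev/null; python3 l.py
python3 -m inch '0 0 0 0 0 0'>/dev/null; python3 l.py
python3 -m inch '0.0001 0.0058 0 0 0 -0.0048'>/dev/null; python3 l.py
python3 -m inch '0 0 0 0 0 0'>/dev/null; python3 l.py
python3 -m inch '0.0001 0.0058 0 0 0 -0.0048'>/dev/null; python3 l.py
python3 -m inch '0 0 0 0 0 0'>/dev/null; python3 l.py
```

```text
t 14.82 lever 0.622 yaw-lever 0.626 radius 0.1142 Ft -6.17 Fr 4.22 Mz -0.13 z 0.0498
t 14.90 lever 0.624 yaw-lever 0.627 radius 0.1141 Ft -2.35 Fr 4.22 Mz -0.05 z 0.0499
t 14.98 lever 0.636 yaw-lever 0.641 radius 0.1141 Ft -7.91 Fr 3.75 Mz -0.13 z 0.0498
t 15.07 lever 0.639 yaw-lever 0.642 radius 0.1141 Ft -1.54 Fr 3.66 Mz -0.09 z 0.0499
t 15.15 lever 0.651 yaw-lever 0.657 radius 0.1141 Ft -8.91 Fr 3.86 Mz -0.11 z 0.0498
t 15.23 lever 0.655 yaw-lever 0.658 radius 0.1141 Ft -0.88 Fr 3.81 Mz -0.07 z 0.0499
t 15.32 lever 0.666 yaw-lever 0.672 radius 0.1141 Ft -9.37 Fr 4.16 Mz -0.12 z 0.0498
t 15.40 lever 0.670 yaw-lever 0.673 radius 0.1141 Ft -3.10 Fr 2.95 Mz -0.06 z 0.0498
t 15.48 lever 0.681 yaw-lever 0.687 radius 0.1141 Ft -9.81 Fr 3.67 Mz -0.13 z 0.0498
t 15.57 lever 0.685 yaw-lever 0.688 radius 0.1141 Ft -3.03 Fr 1.23 Mz -0.04 z 0.0498
t 15.65 lever 0.696 yaw-lever 0.702 radius 0.1141 Ft -10.42 Fr 3.18 Mz -0.15 z 0.0498
t 15.73 lever 0.701 yaw-lever 0.704 radius 0.1141 Ft -3.14 Fr 1.62 Mz -0.03 z 0.0498
t 15.82 lever 0.715 yaw-lever 0.718 radius 0.1141 Ft -2.64 Fr 1.29 Mz -0.04 z 0.0498
t 15.90 lever 0.720 yaw-lever 0.719 radius 0.1140 Ft 0.32 Fr 1.95 Mz 0.09 z 0.0499
t 15.98 lever 0.732 yaw-lever 0.733 radius 0.1141 Ft -5.11 Fr 1.76 Mz -0.08 z 0.0498
t 16.07 lever 0.736 yaw-lever 0.734 radius 0.1140 Ft 0.97 Fr -0.26 Mz 0.02 z 0.0499
```

Two clicks so far, at estimated lever angles of about 0.51 and 0.71, so my estimate reads about 0.05 low. The third should come near 0.91.

```bash
python3 -m inch '0.0001 0.0058 0 0 0 -0.0048;0.0002 0.0115 0 0 0 -0.0095;0.0005 0.0192 0 0 0 -0.0159;0.0012 0.0306 0 0 0 -0.0255'>/dev/null; python3 l.py
python3 -m inch '0 0 0 0 0 0'>/dev/null; python3 l.py
python3 -m inch '0.0001 0.0058 0 0 0 -0.0048'>/dev/null; python3 l.py
python3 -m inch '0.0001 0.0058 0 0 0 -0.0048'>/dev/null; python3 l.py
python3 -m inch '0.0001 0.0058 0 0 0 -0.0048'>/dev/null; python3 l.py
python3 -m inch '0.0001 0.0058 0 0 0 -0.0048'>/dev/null; python3 l.py
python3 -m inch '0.0001 0.0058 0 0 0 -0.0048'>/dev/null; python3 l.py
python3 -m inch '0.0001 0.0058 0 0 0 -0.0048'>/dev/null; python3 l.py
```

```text
t 16.40 lever 0.816 yaw-lever 0.815 radius 0.1140 Ft -7.12 Fr 0.62 Mz -0.04 z 0.0498
t 16.48 lever 0.819 yaw-lever 0.816 radius 0.1139 Ft -0.77 Fr -1.31 Mz 0.13 z 0.0498
t 16.57 lever 0.828 yaw-lever 0.828 radius 0.1140 Ft -7.13 Fr 1.08 Mz -0.00 z 0.0498
t 16.65 lever 0.841 yaw-lever 0.844 radius 0.1139 Ft -8.18 Fr 1.14 Mz -0.11 z 0.0498
t 16.73 lever 0.854 yaw-lever 0.859 radius 0.1139 Ft -8.34 Fr 0.59 Mz -0.18 z 0.0498
t 16.82 lever 0.869 yaw-lever 0.874 radius 0.1139 Ft -10.02 Fr 1.09 Mz -0.15 z 0.0498
t 16.90 lever 0.883 yaw-lever 0.889 radius 0.1140 Ft -11.08 Fr 1.29 Mz -0.18 z 0.0498
t 16.98 lever 0.897 yaw-lever 0.904 radius 0.1139 Ft -9.54 Fr 0.46 Mz -0.24 z 0.0498
```

```bash
python3 -m inch '0.0001 0.0058 0 0 0 -0.0048'>/dev/null; python3 l.py
python3 -m inch '0.0001 0.0058 0 0 0 -0.0048'>/dev/null; python3 l.py
python3 -m inch '0.0001 0.0058 0 0 0 -0.0048'>/dev/null; python3 l.py
python3 -m inch '0.0001 0.0058 0 0 0 -0.0048'>/dev/null; python3 l.py
```

```text
t 17.07 lever 0.918 yaw-lever 0.920 radius 0.1139 Ft -4.75 Fr -0.73 Mz -0.10 z 0.0498
t 17.15 lever 0.936 yaw-lever 0.935 radius 0.1138 Ft -5.75 Fr -1.12 Mz -0.07 z 0.0498
t 17.23 lever 0.954 yaw-lever 0.951 radius 0.1138 Ft -1.60 Fr -2.35 Mz 0.04 z 0.0498
t 17.32 lever 0.972 yaw-lever 0.966 radius 0.1138 Ft 1.91 Fr -3.88 Mz 0.13 z 0.0498
```

The third click came at about 0.91. I let it settle and check the picture.

```bash
python3 -m inch '0.0001 0.003 0 0 0 -0.0024;0.0001 0.003 0 0 0 -0.0024;0.0001 0.003 0 0 0 -0.0024;0.0001 0.003 0 0 0 -0.0024;0.0001 0.003 0 0 0 -0.0024;0.0001 0.003 0 0 0 -0.0024'; python3 l.py
python3 - <<'E'
from h import *
im=snapshot('scene');cv2.imwrite('pics/s8.png',cv2.resize(im[150:270,230:390,::-1],None,fx=5,fy=5,interpolation=cv2.INTER_CUBIC))
E
```

```text
clock: 17.82
tool_pos: [0.4599, -0.2579, 0.0499]
orientation: [179.9, 0.0, 30.1]
force: [-0.5, -8.2, -2.7]
opening: 0.0216
gripper_force: 30.0
t 17.82 lever 0.987 yaw-lever 0.973 radius 0.1137 Ft 6.80 Fr -4.52 Mz 0.24 z 0.0499
```

View pics/s8.png

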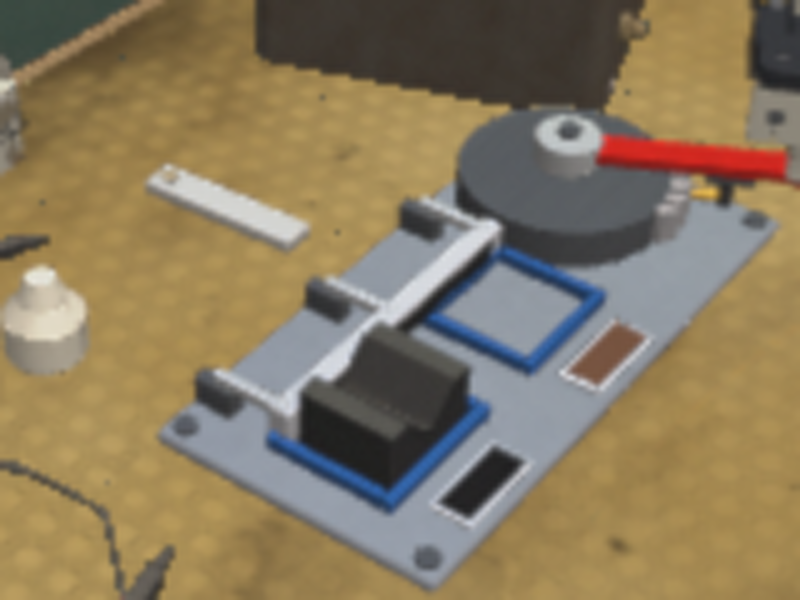

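The block is seated, the keeper bar is closed up on it, and the plug and gauge look undisturbed. I hold briefly to check it is steady, then hand in.

```bash
python3 -m inch '0 0 0 0 0 0;0 0 0 0 0 0;0 0 0 0 0 0;0 0 0 0 0 0;0 0 0 0 0 0;0 0 0 0 0 0;0 0 0 0 0 0;0 0 0 0 0 0;0 0 0 0 0 0;0 0 0 0 0 0'>/dev/null; python3 l.py
python3 - <<'E'
from h import *
snapshot('scene');a=ray('scene',[345.5,179.4],.046);b=ray('scene',[386,182.4],.046);d=b-a
print(.5+np.radians(np.degrees(np.arctan2(d[1],d[0]))%360-183))
E
```

```text
t 18.70 lever 0.987 yaw-lever 0.973 radius 0.1137 Ft 4.73 Fr -3.83 Mz 0.27 z 0.0499
1.0274773149520287
```

```bash
python3 -c "from plant import close_job; print(close_job())"
```

```text
the job is handed in; nothing more can be done
None
```

The job is handed in: the black vee block is seated in its nest and released, and the lever is at three clicks (about 1.03 rad, keeper bar closed up on the block) with the knob still held. No verdict came back, and the first click was only faintly felt, so the count of three rests on the 0.2 rad spacing as well.

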